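Refit the drip grid and put the cup back on it

ROBOT

A 6-joint arm with a two-finger parallel gripper is mounted at the origin on a cart in front of the work surface, level with it; the furniture and walls round the work are solid. World frame = base frame: x ahead of the robot, y to its left, z up, the work surface at z = 0. Lengths are in m, angles in rad, forces in N, time in s.
With the tool pointing down it reaches from about 0.375 to 0.9 m from the base axis. Payload 3.1 kg.
Tool frame: the origin (TCP) lies at the centre of the arm's flange, where the gripper is bolted on; the fingertips stand 173 mm ahead of it and the grasp point (between the pads) lies 155 mm ahead of it; z points along the fingers, x is the direction in which the jaws open and shut, and the axes are right-handed (so a half turn about z gives the same grasp; the last joint's range is limited). The gripper opens to 85 mm and grips with 20 to 120 N. Pads are 22 mm wide; open, the fingers measure 114 mm over their backs; the gripper's body (76 mm by 85 mm) begins 54 mm behind the grasp point. The pads swing forward as they close: fully open they stand 13 mm farther back than shut.
Start: joints at [0.957, 0.527, 1.433, -0, 1.181, -0.178], TCP at [0.264, 0.567, 0.405] pointing down, gripper open.
Joint ranges: [-3.08, 3.08], [-0.75, 2.2], [0.22, 2.44], [-1.43, 4.57], [0, 2.65], [-2.85, 2.85]. Speed limits (rad/s): [2.79, 2.79, 3.14, 3.14, 3.14, 3.14].

INTERFACE

Orientations are given as a unit quaternion [x, y, z, w].
In Python, from station import manip gives the robot as it stands.
- The arm moves only by the shell command python3 -m jog 'ROWS' [OPENING] [FORCE]. ROWS is JSON, a list that holds one entry, the list of rows, each a list of 4 numbers: the shift along the world's x, y, z in mm, then the turn about the world's z in degrees. A call has exactly 8 rows; each row shifts and turns the commanded pose from where the row before left it; what a row does not reach is not made up. A row lasts 1/8 s, in which the tool goes at most 62.5 mm and 10.7 degrees, less where a joint would pass 70% of its speed; a pose out of reach is approached as far as the arm can. A call is refused whole if a number of a shift passes 62.5 or a number of a turn 10.7, either way. A call with a gripper value outside its range is refused whole. OPENING is the opening in per cent of the stroke, from 0 (shut) to 100 (fully open), set as the call begins (- or left out, the last holds). The fingers move at their own pace and stop on an object; FORCE is the grip in N (left out, the last holds). Time passes only in rows, so rows that do not move let the fingers close, or fill a call up. It gives the time, the measured TCP pose, the force and the opening at its end, in the units of the state.
- manip.sense(): the state, without advancing time (a new reading comes with each control period).
- manip.snapshot(name): name is "side" or "top"; returns the picture (400x640x3 uint8, red, green, blue); there is no depth.
- manip.camera_info(name): a dict with "fx", "fy", "cx", "cy" (pixels), "k1" (the pictures are not rectified: a ray, as slopes to the right and down, at radius r is drawn at 1 + k1 r^2 times it, then the intrinsics apply), "R" (3x3) and "t" (3): a world point X has camera coordinates R X + t. Camera axes: x right, y down, z forward; pixel columns grow to the right and rows downward; lengths in m; the calibration is good to about 2 mm. A picture is of the moment at which its call begins. camera_info takes no time and is no camera call.
- manip.sign_off(): hands the job in, once; it reports no verdict.
The state is a dict: "t": time; "q": joint angles; "qd": joint speeds; "tau": joint torques, N m; "tcp_pos": TCP position; "tool_rot": TCP orientation; "force": force on the tool from outside, world axes, zero at the start; "ft_torque": the same for the moment, N m; "finger_gap": opening from 0.0 (shut) to 1.0 (fully open).
Only numpy, scipy, OpenCV 4.12 (cv2) and the standard library are available. Lean on these libraries where they do the work, as an engineer would, in place of code of your own. Each camera call takes 0.05 s, during which the arm holds its last target. There are 200 camera calls.

TASK

An espresso cup has been left down in the open drip tray, and the tray's steel grid lies on the worktop. Take the cup out and stand it on the worktop, clear of the tray; seat the grid in the tray's pocket, the right way round, flat and fully down on its ledge; then stand the cup upright on the seated grid and let go. Keep the cup upright throughout and leave the milk carton, the cocoa jar and the tamper standing where they are.

Things in the scene. Friction and masses are not known exactly. Their poses are not given: they have to be found in the camera images.
- drip_tray: Fixed drip tray, grey with a black rim, 220 (x) x 150 (y) x 22 mm high. Origin: centre of its underside, on the worktop; z up, x along its length, -x is its front (small steel bar on it). Inside: a sump 164 x 94 mm, floor 4 mm above the worktop, and round it an 8 mm wide ledge 12 mm above the worktop. Cup and tray are at either the left or the right, the grid opposite.
- tray_seat (a point): Centre of the pocket above the ledge, 12 mm above the worktop; axes as the tray's; the seated grid's frame coincides with it. The pocket is 180 x 110 mm, 2 mm larger all round than the grid, its two front (-x) corners cut at 45 degrees like the grid's (these rise to 18 mm); the straight sides rise to the 22 mm rim, with a 4 mm 45 degree lead-in at the top.
- drip_grid: Loose steel grid, 176 (x) x 106 (y) x 8 mm, about 0.35 kg, lying flat, right side up. Its two front (-x) corners are cut by 25 mm at 45 degrees, so it fits one way only. Origin: centre of its underside; z up. A black upright grip crosses its middle: 12 mm thick (x), 64 long (y), top 42 mm above the origin. On each side of the grip a cup has about 75 (x) x 100 mm (y).
- espresso_cup: White espresso cup, 56 mm high, 60 mm across the rim, narrowing to a 44 mm foot, about 0.12 kg; the handle is on its own -y side and reaches 49 mm from the cup's axis, 13 to 46 mm up. Origin: on its underside, 9 mm from the axis towards the handle; z up. It starts in the sump, its handle roughly towards the tray's +x end.
- cup_foot (a point): The point on the cup's axis at its underside, 9 mm along the cup's own +y from its origin; axes as the cup's.
- carton_blue: Bystander: blue milk carton, 72 x 72 x 215 mm, upright behind (+x of) the tray. Origin: centre of its underside.
- cocoa_jar: Bystander: clear jar without lid, 96 mm in diameter, 169 mm high, beyond the +x end of the grid. Origin: centre of its underside.
- tamper: Bystander: coffee tamper, steel base 58 mm in diameter, wooden handle, 94 mm high, on the worktop between tray and grid. Origin: centre of its underside.
Things that resemble listed ones, but are neither listed nor needed, are in the scene too. Leave any purple, turquoise or yellow look-alike of the espresso_cup alone.

How it is judged:
On the way, in this order (a step that is already met when the one before it is completed fails the run):
1. the cup stands upright on the worktop, clear of the tray (horizontal distance between cup_foot and tray_seat above 0.09 m and height (world z) of cup_foot below 0.004 m and angle between cup_foot's own z axis and vertical below 0.1 rad), for 0.2 s.
2. the grid lies flat and fully down on the ledge of the tray's pocket (x of drip_grid in the frame of tray_seat between -0.0045 and 0.0045 m and y of drip_grid in the frame of tray_seat between -0.0045 and 0.0045 m and z of drip_grid in the frame of tray_seat below 0.003 m and angle between the x axis of drip_grid and the x axis of tray_seat, either way round below 0.05 rad and angle between drip_grid's own z axis and vertical below 0.03 rad), for 0.2 s.
At the end, for the whole second after the job is handed in: Grid in the pocket, right way round: centred within 4.5 mm in x and y, less than 3 mm above the ledge, square within 0.05 rad, tilt under 0.03 rad. Cup on the grid: axis within 80 mm along and 45 mm across of its centre, underside 6-11 mm above the grid's, tilt under 0.08 rad. Both at rest (all of step 2 and x of cup_foot in the frame of drip_grid between -0.08 and 0.08 m and y of cup_foot in the frame of drip_grid between -0.045 and 0.045 m and z of cup_foot in the frame of drip_grid between 0.006 and 0.011 m and angle between cup_foot's own z axis and vertical below 0.08 rad and linear speed of each of drip_grid, espresso_cup below 0.02 m/s); the robot touches nothing.
It fails at once if the milk carton is pushed more than 25 mm away or tipped (distance of carton_blue from where it was at the start of the episode above 0.025 m or angle between carton_blue's own z axis and vertical above 0.3 rad).
It fails at once if the cocoa jar is pushed more than 25 mm away or tipped (distance of cocoa_jar from where it was at the start of the episode above 0.025 m or angle between cocoa_jar's own z axis and vertical above 0.3 rad).
It fails at once if the tamper is pushed more than 25 mm away or tipped (distance of tamper from where it was at the start of the episode above 0.025 m or angle between tamper's own z axis and vertical above 0.3 rad).
It fails at once if the cup is tipped by more than 0.6 rad (angle between cup_foot's own z axis and vertical above 0.6 rad).
It also fails if it takes over 72 s, if anything falls off the work surface, if the arm or the gripper's body presses on something with over 40 N, if the wrist force passes 120 N, or if a joint passes its speed limit or range.

## Working session

There is one attempt and no reset: what is moved stays moved. The work goes in short steps, Python scripts to look and compute and a shell command to move; the robot and the scene stay as the last step left them, time stands still between calls to the robot, and variables do not carry over. Pictures are saved under pics/ and viewed, about 8 in all and at most 12, crops included, and the job is handed in when it is done.

```bash
mkdir -p pics; ls; cat > h.py <<'E'
import numpy as np, cv2
from station import manip
def snap(cam,name=None):
    im=np.array(manip.snapshot(cam))
    if name: cv2.imwrite(f'pics/{name}.png',im[:,:,::-1])
    return im
def K(c):
    i=manip.camera_info(c); return i,np.array(i['R']),np.array(i['t'])
def ray(c,u,v):
    i,R,t=K(c); d=np.array([(u-i['cx'])/i['fx'],(v-i['cy'])/i['fy']]); p=d.copy()
    for _ in range(30): p=d/(1+i['k1']*(p@p))
    return -R.T@t, R.T@np.array([p[0],p[1],1.])
def onz(c,u,v,z):
    o,d=ray(c,u,v); return o+d*(z-o[2])/d[2]
def proj(c,X):
    i,R,t=K(c); x=R@np.array(X)+t; p=x[:2]/x[2]; p=p*(1+i['k1']*(p@p))
    return np.array([i['fx']*p[0]+i['cx'],i['fy']*p[1]+i['cy']])
E
python3 - <<'E'
from h import *
for c in('side','top'):
    snap(c,c+'0'); i,R,t=K(c); print(c,i['fx'],i['k1'],-R.T@t,R[2])
a=cv2.imread('pics/side0.png');b=cv2.imread('pics/top0.png')
print(manip.sense())
E
```

```text
pics
side 506.83174408202655 0.02094505675021957 [ 0.54429043 -1.37506448  1.02527871] [-0.0214823   0.79631597 -0.60449929]
top 407.32992257669696 -0.10232212010738627 [ 0.27967339 -0.05477031  1.22773659] [ 0.17272982  0.00785988 -0.98493788]
{'t': 0.1, 'q': array([ 9.56535537e-01,  5.28397428e-01,  1.43378697e+00, -3.58757055e-05,
        1.18137848e+00, -1.78505788e-01]), 'qd': array([ 0.0018348 , -0.00127746, -0.00337334, -0.00026837,  0.00047794,
       -0.00163015]), 'tau': array([-3.16051119e-04, -4.43304169e+01, -1.78586179e+01, -2.67310652e-04,
        3.94256655e-03,  5.70694169e-06]), 'tcp_pos': array([0.26360882, 0.56634746, 0.40381217]), 'tool_rot': array([ 8.43232237e-01,  5.37548531e-01, -9.05219122e-04,  3.88980390e-04]), 'force': array([-0.17788703, -1.03149823, -0.31755204]), 'ft_torque': array([ 0.00754998, -0.06131287, -0.03368725]), 'finger_gap': 0.9990151330114864}
```

View pics/side0.png

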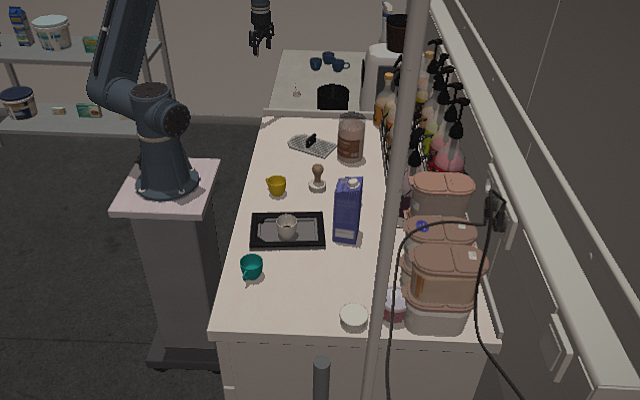

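View pics/top0.png

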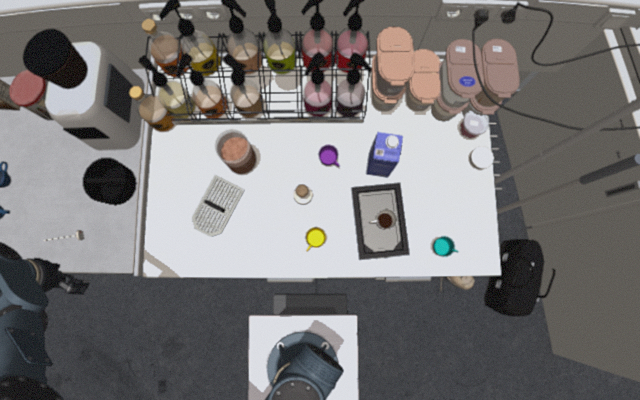

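The side and top pictures show the tray on the right (top ~(381,221)) with a white cup in it (top (384,221), side (287,228)), and the grid on the left (top (218,206)). 

Things that could be taken for the cup: yellow (316,237), purple (329,156), turquoise (444,245), the white bowl (482,157). I choose the white one in the tray and check it with a close crop.

```bash
python3 - <<'E'
import cv2,numpy as np
a=cv2.imread('pics/top0.png');b=cv2.imread('pics/side0.png')
f=lambda im,x,y,w,h,W,H:cv2.resize(im[y:y+h,x:x+w],(W,H),interpolation=cv2.INTER_CUBIC)
L=f(a,340,172,80,100,480,600)   # 6x
R=np.vstack([f(a,185,170,64,60,320,300),f(b,240,200,96,90,320,300)])
cv2.imwrite('pics/crop0.png',np.hstack([L,R]))
E
```

```text
(no output)
```

View pics/crop0.png

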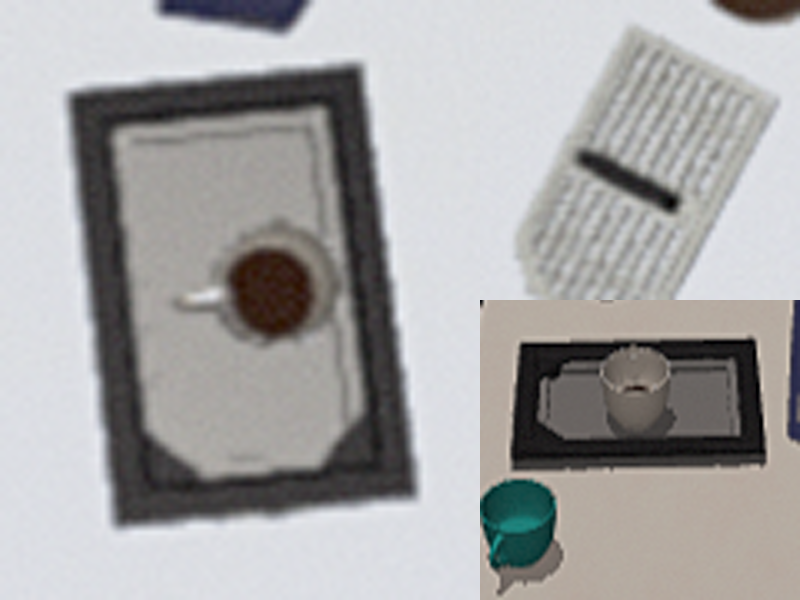

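The crop confirms it: white cup, rim around top px (386,219), handle pointing left (world +y, tip ~(370,222)). The tray's cut corners are at the bottom (world −x). The grid's cut corner is lower-left, so its +x points up-right. Now measuring.

```bash
cat > m.py <<'E'
from h import *
def quadfit(mask,z,cam='top'):
    c=max(cv2.findContours(mask,cv2.RETR_EXTERNAL,cv2.CHAIN_APPROX_NONE)[0],key=cv2.contourArea)
    P=np.array([onz(cam,u,v,z)[:2] for u,v in c[:,0,:]],np.float32)
    (cx,cy),(w,h),a=cv2.minAreaRect(P*1000)
    box=cv2.boxPoints(((cx,cy),(w,h),a)); e=box[1]-box[0]; f=box[2]-box[1]
    l=e if np.hypot(*e)>np.hypot(*f) else f
    M=P.mean(0)
    return (cx,cy),(w,h),(np.degrees(np.arctan2(l[1],l[0]))+90)%180-90
E
python3 - <<'E'
from m import *
im=cv2.imread('pics/top0.png'); g=im.max(2).astype(int)
def roi(m,x0,y0,x1,y1):
    o=np.zeros(m.shape,np.uint8); o[y0:y1,x0:x1]=m[y0:y1,x0:x1]; return o
m=roi((g<110).astype(np.uint8)*255,345,176,415,265)
print('tray',quadfit(m,.022))
bg=np.median(g[225:235,250:260]); print('bg',bg, g[210,200:235:5])
for th in(.93,.9):
    m=roi((g<th*bg).astype(np.uint8)*255,186,174,248,242)
    m=cv2.morphologyEx(m,cv2.MORPH_CLOSE,np.ones((3,3)))
    print('grid',quadfit(m,.006))
m=roi((g<80).astype(np.uint8)*255,195,190,235,220); print('grip',quadfit(m,.042))
hsv=cv2.cvtColor(im,cv2.COLOR_BGR2HSV)
for n,p,z in [('cup rim',(386,218.5),.06),('handle tip',(370,222),.035),('cup foot?',(382.5,222),.004),('jar rim',(234,148),.169),('tamper base',(303,196),.01),('yellow',(316,238),.05),('turq',(444,245),.05),('bowl',(482,157),.03),('carton bottomfront',(383,173),.1),('cartontop near L',(373,152),.215),('cartontop near R',(401,156),.215)]:
    print(n,(onz('top',*p,z)*1000).round(0)[:2])
s=cv2.imread('pics/side0.png')
print('carton side base L/R', [(onz('side',*p,0)*1000).round() for p in((334,240),(357,243))])
print('side rim centre', proj('side',[*onz('top',386,218.5,.06)[:2],.06]),'obs centre ~', (240+635*0+155*.3,200+70*.3))
E
```

```text
tray ((427.15679931640625, -231.61976623535156), (216.06689453125, 147.79078674316406), np.float32(5.2934875))
bg 227.0 [151 192 186 194  70 139 164]
grid ((473.80517578125, 264.6707763671875), (109.92823791503906, 177.8603057861328), np.float32(-26.83424))
grid ((474.2837829589844, 264.27947998046875), (109.53943634033203, 176.5794677734375), np.float32(-26.886158))
grip ((471.0848083496094, 260.16168212890625), (64.47854614257812, 10.430710792541504), np.float32(61.926666))
cup rim [ 427. -245.]
handle tip [ 421. -201.]
cup foot? [ 424. -243.]
jar rim [609. 179.]
tamper base [505.  -3.]
yellow [373. -42.]
turq [ 350. -414.]
bowl [ 620. -556.]
carton bottomfront [ 553. -234.]
cartontop near L [ 581. -192.]
cartontop near R [ 570. -264.]
carton side base L/R [array([ 569., -253.,    0.]), array([ 637., -262.,    0.])]
side rim centre [286.55560549 221.02812813] obs centre ~ (286.5, 221.0)
```

```bash
python3 -m jog '[[[20,-55,0,-7.4],[20,-55,0,-7.4],[20,-55,0,-7.4],[20,-55,0,-7.4],[20,-55,0,-7.4],[20,-55,0,-7.4],[20,-55,0,-7.4],[20,-55,0,-7.4]]]' 100
python3 -m jog '[[[0,-53,-10,0],[0,-53,-10,0],[0,-53,-20,0],[0,-53,-20,0],[0,-53,-20,0],[2,-53,-20,0],[0,-53,0,0],[0,0,0,0]]]' 100
```

```text
t: 1.1
tcp_pos: [0.4241, 0.1248, 0.4046]
tool_rot: [0.999, 0.049, 0.0, -0.0]
force: [0.1, -0.4, -0.9]
finger_gap: 1.001
t: 2.1
tcp_pos: [0.4263, -0.2485, 0.3044]
tool_rot: [0.999, 0.048, 0.001, 0.001]
force: [0.0, 0.4, 0.1]
finger_gap: 0.996
```

```bash
python3 -m jog '[[[0,3,-10,0],[0,0,-10,0],[0,0,-10,0],[0,0,-10,0],[0,0,-10,0],[0,0,0,0],[0,0,0,0],[0,0,0,0]]]' 100
python3 - <<'E'
from h import *
im=snap('side'); c=im[150:260,220:370,::-1]
cv2.imwrite('pics/c1.png',cv2.resize(c,(750,550),interpolation=cv2.INTER_CUBIC))
E
```

```text
t: 3.1
tcp_pos: [0.4259, -0.2416, 0.255]
tool_rot: [0.999, 0.051, 0.0, 0.0]
force: [-0.5, -0.6, 0.1]
finger_gap: 1.004
```

View pics/c1.png

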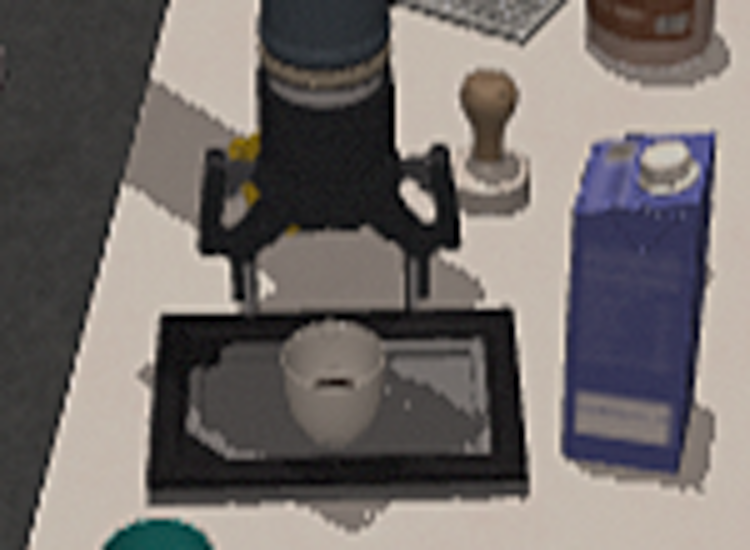

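The crop shows the jaws (pads at x=250 and 410) centred on the cup (x=332). I'll descend and close gently.

```bash
python3 -m jog '[[[1,-3,-10,0],[0,0,-15,0],[0,0,-15,0],[0,0,-15,0],[0,0,-10,0],[0,0,0,0],[0,0,0,0],[0,0,0,0]]]' 100
python3 -m jog '[[[0,0,0,0],[0,0,0,0],[0,0,0,0],[0,0,0,0],[0,0,0,0],[0,0,0,0],[0,0,0,0],[0,0,0,0]]]' 30 25
python3 -m jog '[[[0,0,3,0],[0,0,5,0],[0,0,8,0],[0,0,10,0],[0,0,10,0],[0,0,10,0],[0,0,10,0],[0,0,10,0]]]' 30 25
python3 - <<'E'
from h import *
im=snap('side'); c=im[150:260,220:370,::-1]
cv2.imwrite('pics/c2.png',cv2.resize(c,(750,550),interpolation=cv2.INTER_CUBIC))
E
```

```text
t: 4.15
tcp_pos: [0.427, -0.2445, 0.1902]
tool_rot: [0.999, 0.051, 0.0, 0.0]
force: [1.0, -0.4, 0.3]
finger_gap: 1.003
t: 5.15
tcp_pos: [0.4268, -0.2445, 0.1903]
tool_rot: [0.999, 0.051, 0.0, 0.0]
force: [-1.1, -0.6, 5.8]
finger_gap: 0.691
t: 6.15
tcp_pos: [0.4268, -0.2444, 0.2565]
tool_rot: [0.999, 0.051, 0.0, 0.0]
force: [-0.6, -0.6, -1.0]
finger_gap: 0.693
```

View pics/c2.png

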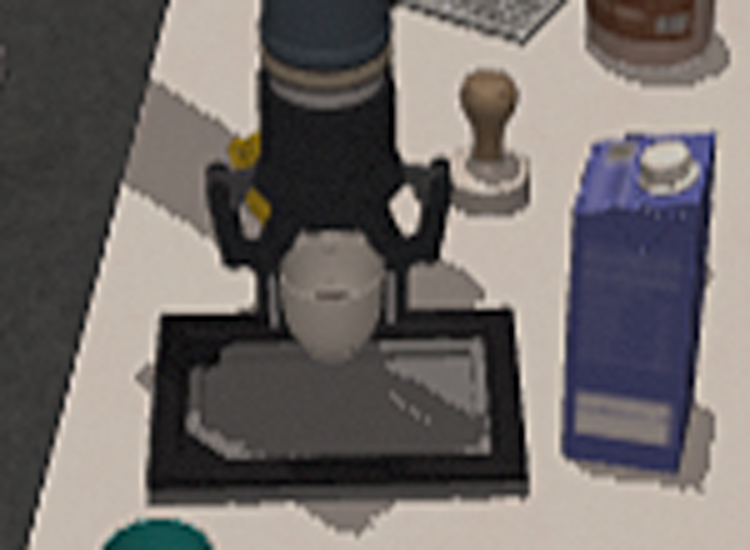

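```bash
python3 -m jog '[[[4,-12,0,0],[9,-28,0,0],[13,-40,0,0],[13,-38,0,0],[10,-28,0,0],[4,-10,-5,0],[0,0,-10,0],[0,0,-10,0]]]' 30 25
python3 -m jog '[[[0,0,-10,0],[0,0,-10,0],[0,0,-8,0],[0,0,-6,0],[0,0,-4,0],[0,0,-3,0],[0,0,-3,0],[0,0,0,0]]]' 30 25
```

```text
t: 7.2
tcp_pos: [0.4791, -0.3989, 0.2293]
tool_rot: [0.999, 0.051, -0.001, -0.001]
force: [-0.1, 0.7, -1.8]
finger_gap: 0.691
t: 8.2
tcp_pos: [0.4798, -0.4005, 0.1867]
tool_rot: [0.999, 0.051, 0.0, 0.0]
force: [0.5, -0.1, -0.5]
finger_gap: 0.692
```

Lower slowly until contact.

```bash
python3 -m jog '[[[0,0,-1,0],[0,0,0,0],[0,0,-1,0],[0,0,0,0],[0,0,0,0],[0,0,0,0],[0,0,0,0],[0,0,0,0]]]' 30 25
python3 - <<'E'
from h import *
im=snap('side'); c=im[200:310,220:370,::-1]
cv2.imwrite('pics/c3.png',cv2.resize(c,(750,550),interpolation=cv2.INTER_CUBIC))
E
```

```text
t: 9.2
tcp_pos: [0.4798, -0.4006, 0.1863]
tool_rot: [0.999, 0.051, 0.0, 0.001]
force: [-2.9, 1.1, 9.4]
finger_gap: 0.689
```

View pics/c3.png

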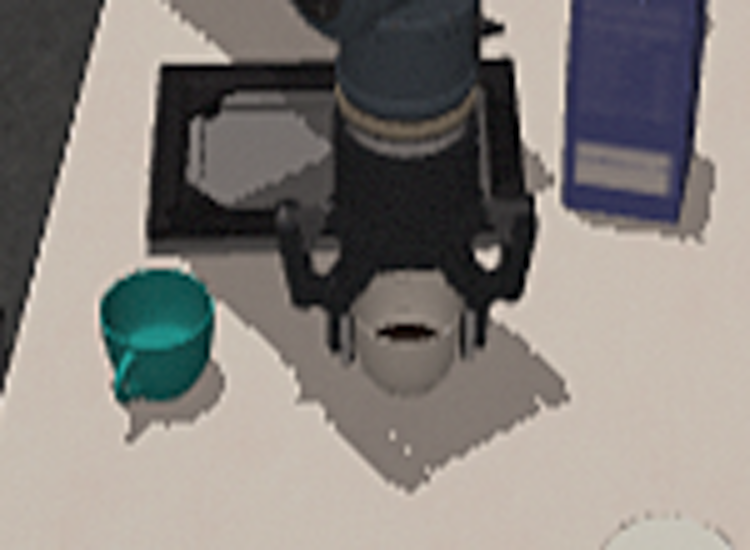

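Cup contacted the worktop (9 N). Release, lift and travel to the grid.

```bash
python3 -m jog '[[[0,0,0,0],[0,0,0,0],[0,0,0,0],[0,0,0,0],[0,0,10,0],[0,0,15,0],[0,0,25,0],[0,0,30,0]]]' 100 25
python3 -m jog '[[[0,15,40,0],[0,45,30,0],[0,55,10,0],[0,60,0,-5],[0,60,0,-5],[0,60,0,-5],[0,60,0,-5],[0,60,0,-5]]]' 100
python3 -m jog '[[[0,60,0,-5],[0,60,0,-3],[-4,60,0,0],[-3,60,-10,0],[0,45,-20,0],[0,20,-20,0],[0,3,-20,0],[0,0,0,0]]]' 100
python3 - <<'E'
from h import *
im=snap('side'); a=im[110:170,270:380,::-1]
cv2.imwrite('pics/c4.png',cv2.resize(a,(770,420),interpolation=cv2.INTER_CUBIC))
t=snap('top','top4')
E
```

```text
t: 10.25
tcp_pos: [0.4797, -0.4004, 0.2663]
tool_rot: [0.999, 0.051, 0.0, 0.0]
force: [0.4, -0.4, 0.2]
finger_gap: 0.999
t: 11.25
tcp_pos: [0.4796, 0.0164, 0.3461]
tool_rot: [0.986, -0.168, 0.001, 0.0]
force: [0.6, 0.4, -0.4]
finger_gap: 0.998
t: 12.25
tcp_pos: [0.4721, 0.3228, 0.2744]
tool_rot: [0.972, -0.234, -0.001, 0.001]
force: [0.6, -0.7, 0.1]
finger_gap: 1.005
```

View pics/c4.png

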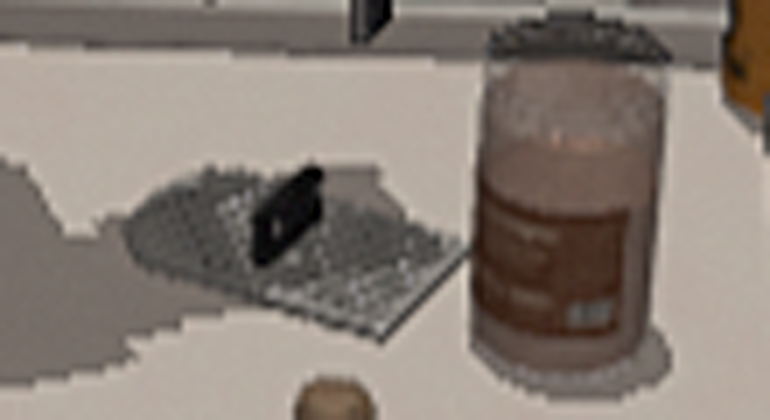

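I overshot y by 60 mm in my row sums (harmless, in free air). The crop shows the grip at ~(290,215), i.e. side px (311.4,140.7). I'll cross-check that against the top estimate.

```bash
python3 - <<'E'
from m import *
print(onz('side',311.4,140.7,.025)*1000, proj('side',[.473,.263,.025]))
im=cv2.imread('pics/top0.png'); g=im.max(2)
# cup on worktop, seen now from the top
t=cv2.imread('pics/top4.png'); hsv=cv2.cvtColor(t,cv2.COLOR_BGR2HSV)
print('expected cup rim px', proj('top',[.48,-.4,.056]))
c=t[170:250,370:470]; cv2.imwrite('pics/c5.png',cv2.resize(c,(750,600),interpolation=cv2.INTER_CUBIC))
E
python3 -m jog '[[[0,-10,0,0],[0,-15,0,0],[0,-15,0,0],[0,-12,-10,0],[0,-8,-15,0],[0,0,-15,0],[0,0,0,0],[0,0,0,0]]]' 60
```

```text
[476.15488576 267.81036967  25.        ] [310.5026484  141.33611087]
expected cup rim px [437.6413253 200.4604455]
t: 13.35
tcp_pos: [0.4729, 0.2628, 0.2346]
tool_rot: [0.972, -0.235, 0.0, -0.0]
force: [0.2, -0.1, 0.3]
finger_gap: 0.6
```

View pics/c5.png

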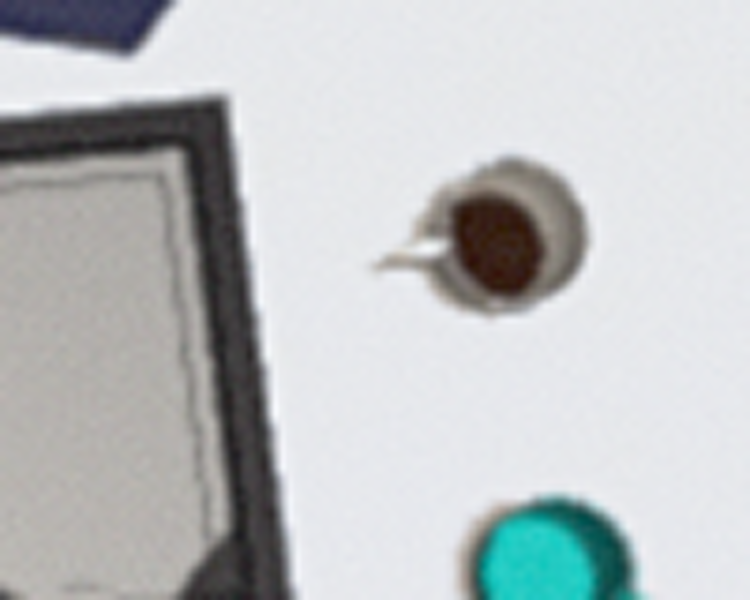

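The cup stands upright at top px (437,201), as expected. I'll descend onto the grid's grip and close.

```bash
python3 -m jog '[[[1,1,-10,0],[0,0,-10,0],[0,0,-10,0],[0,0,-10,0],[0,0,-5,0],[0,0,0,0],[0,0,0,0],[0,0,0,0]]]' 60
python3 -m jog '[[[0,0,0,0],[0,0,0,0],[0,0,0,0],[0,0,0,0],[0,0,0,0],[0,0,0,0],[0,0,0,0],[0,0,0,0]]]' 0 80
python3 -m jog '[[[0,0,3,0],[0,0,5,0],[0,0,10,0],[0,0,15,0],[0,0,20,0],[0,0,25,0],[0,0,25,0],[0,0,0,0]]]' 0 80
```

```text
t: 14.35
tcp_pos: [0.4739, 0.2636, 0.1901]
tool_rot: [0.972, -0.235, 0.0, -0.0]
force: [-0.2, -0.4, -0.4]
finger_gap: 0.599
t: 15.35
tcp_pos: [0.4737, 0.2636, 0.1901]
tool_rot: [0.972, -0.235, 0.0, -0.0]
force: [-0.8, 0.2, 5.4]
finger_gap: 0.123
t: 16.35
tcp_pos: [0.4744, 0.2638, 0.2953]
tool_rot: [0.972, -0.235, 0.003, -0.002]
force: [-0.3, -1.3, -2.7]
finger_gap: 0.123
```

```bash
python3 -m jog '[[[-10,0,10,0],[-20,0,15,0],[-18,-10,15,0],[0,-30,0,5],[0,-50,0,6],[0,-55,0,6],[0,-60,0,6],[0,-60,0,6]]]' 0 80
python3 -m jog '[[[0,-60,0,3.5],[0,-60,0,0],[0,-55,0,0],[0,-35,0,0],[0,-15,0,0],[0,-5,-10,0],[0,0,-20,0],[0,0,0,0]]]' 0 80
python3 - <<'E'
from m import *
s=manip.sense(); print(s['tcp_pos'],2*np.degrees(np.arctan2(s['tool_rot'][1],s['tool_rot'][0])))
a=snap('side','s6')[140:260,210:370,::-1]; b=snap('top','t6')[160:280,330:440,::-1]
cv2.imwrite('pics/c6.png',np.hstack([cv2.resize(a,(400,300),interpolation=3),cv2.resize(b,(400,300),interpolation=3)]) if 0 else cv2.resize(a,(800,600),interpolation=cv2.INTER_CUBIC))
E
```

```text
t: 17.35
tcp_pos: [0.4247, -0.0027, 0.3324]
tool_rot: [1.0, 0.018, -0.001, -0.0]
force: [1.4, 0.3, -1.8]
finger_gap: 0.124
t: 18.35
tcp_pos: [0.4249, -0.2293, 0.301]
tool_rot: [0.999, 0.047, -0.002, -0.002]
force: [-0.3, 0.4, -2.3]
finger_gap: 0.122
[ 0.42491826 -0.22926755  0.30096326] 5.4190257097879035
```

View pics/c6.png

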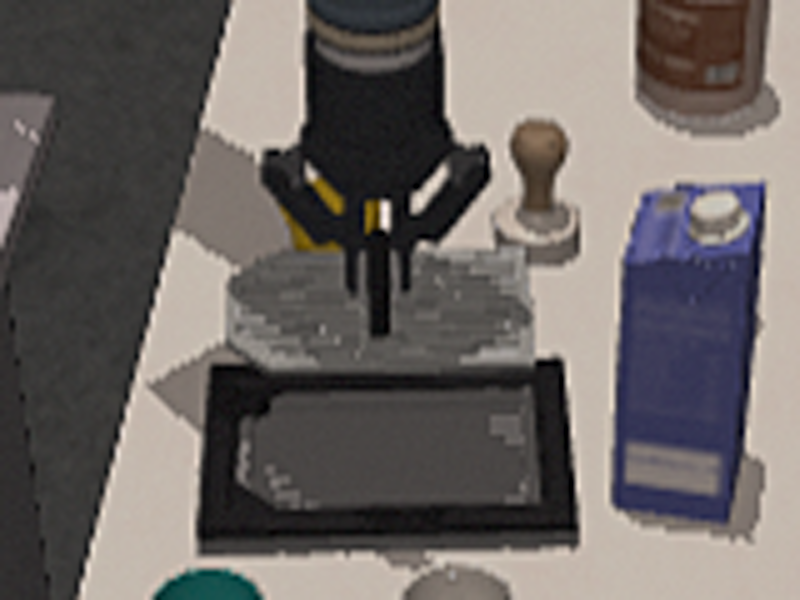

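The grid hangs level and the right way round, with its cut corners on the left as on the tray. I'll measure its offset in the hand, and recheck the tray in the same view.

```bash
python3 - <<'E'
from m import *
c=lambda x,y:(210+x/5,140+y/5)
f=lambda n,x,y,z:print(n,(onz('side',*c(x,y),z)*1000).round(1)[:2])
f('grid near edge bottom mid',400,371,.111)
f('grid near +x corner bottom',532,370,.111)
f('grid far +x corner top',528,250,.119)
f('grid -x end mid top',228,290,.119)
f('tray near L',200,551,0);f('tray near R',578,548,0);f('tray far L',212,362,.022);f('tray far R',564,360,.022)
T=np.array([427.2,-231.6]);a=np.radians(5.3);R=np.array([[np.cos(a),-np.sin(a)],[np.sin(a),np.cos(a)]])
for p in((-110,-75),(110,-75),(-110,75),(110,75)):print('tray exp',(T+R@p).round(1))
G=np.array([424.9,-229.3])
for p in((88,-53),(88,53),(-88,0),(10,-53)):print('grid exp',(G+R@p).round(1))
b=snap('top')[150:270,330:450,::-1]; cv2.imwrite('pics/c7.png',cv2.resize(b,(600,600),interpolation=cv2.INTER_CUBIC))
E
```

```text
grid near edge bottom mid [ 440.8 -274.3]
grid near +x corner bottom [ 515.2 -268.9]
grid far +x corner top [ 508.5 -166.6]
grid -x end mid top [ 335.9 -216.3]
tray near L [ 325.8 -310.8]
tray near R [ 545.  -295.8]
tray far L [ 313.6 -165.4]
tray far R [ 531.9 -150.2]
tray exp [ 324.6 -316.4]
tray exp [ 543.7 -296.1]
tray exp [ 310.7 -167.1]
tray exp [ 529.8 -146.8]
grid exp [ 517.4 -273.9]
grid exp [ 507.6 -168.4]
grid exp [ 337.3 -237.4]
grid exp [ 439.8 -281.1]
```

View pics/c7.png

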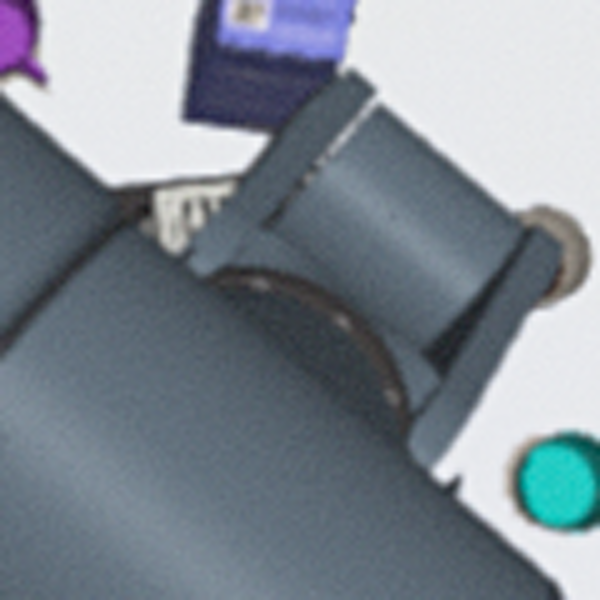

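```bash
python3 - <<'E'
from m import *
im=cv2.imread('pics/top0.png').astype(np.float32).max(2)
im=cv2.resize(im,None,fx=4,fy=4,interpolation=cv2.INTER_CUBIC)  # px = (U+.5)/4-.5
def fit(z,inner):
    # black ring: threshold halfway, outer contour or hole contour
    m=(im<(130 if not inner else 105)).astype(np.uint8)*255
    r=np.zeros_like(m); r[176*4:265*4,345*4:415*4]=m[176*4:265*4,345*4:415*4]
    cs,h=cv2.findContours(r,cv2.RETR_CCOMP,cv2.CHAIN_APPROX_NONE)
    i=max((k for k in range(len(cs)) if (h[0][k][3]>=0)==inner),key=lambda k:cv2.contourArea(cs[k]))
    P=np.array([onz('top',(u+.5)/4-.5,(v+.5)/4-.5,z)[:2]*1000 for u,v in cs[i][:,0,:]])
    c0=np.array([427,-231.6]);a=np.radians(5.3);R=np.array([[np.cos(a),-np.sin(a)],[np.sin(a),np.cos(a)]])
    Q=(P-c0)@R; print('inner' if inner else 'outer',Q.min(0).round(),Q.max(0).round())
    hx,hy=(92,57) if inner else (110,75)
    for ax,s in((0,1),(0,-1),(1,1),(1,-1)):
        o=1-ax; H=(hx,hy)[ax]; O=(hx,hy)[o]
        k=(abs(Q[:,ax]-s*H)<7)&(abs(Q[:,o])<O*.6)
        if k.sum()<10: print(ax,s,'few');continue
        p=np.polyfit(Q[k,o],Q[k,ax],1); print(' side','xy'[ax],s,'offset',(p[1]-s*H).round(2),'dyaw deg',(np.degrees(p[0])*(1 if ax else -1)).round(2))
fit(.022,False); fit(.02,True)
print('grid +x+y corner top view',onz('top',361,188.4,.119)*1000)
E
```

```text
outer [-110.  -75.] [109.  75.]
 side x 1 offset -1.33 dyaw deg -0.04
 side x -1 offset 1.65 dyaw deg -0.25
 side y 1 offset -1.12 dyaw deg -0.13
 side y -1 offset 0.59 dyaw deg -0.06
inner [-91. -56.] [91. 56.]
 side x 1 offset -1.99 dyaw deg 0.31
 side x -1 offset 2.27 dyaw deg 0.3
 side y 1 offset -2.05 dyaw deg -0.28
 side y -1 offset 1.51 dyaw deg -0.16
grid +x+y corner top view [ 504.76585529 -168.40573837  119.        ]
```

```bash
python3 - <<'E'
from m import *
c0=np.array([427,-231.8]);a=np.radians(5.2);R=np.array([[np.cos(a),-np.sin(a)],[np.sin(a),np.cos(a)]])
def scan(img,cols,r0,r1,z,origin,label,sign):
    g=cv2.imread(img).max(2).astype(float); Q=[]
    for u in cols:
        p=g[r0:r1,u]; d=sign*np.diff(p); k=d.argmax()
        th=(p[max(0,k-2):k+4].max()+p[max(0,k-2):k+4].min())/2
        v=r0+k+(th-p[k])/(p[k+1]-p[k])
        Q.append((onz('side',u,v,z)[:2]*1000-origin)@R)
    Q=np.array(Q); med=np.median(Q[:,1]); k=abs(Q[:,1]-med)<3
    p=np.polyfit(Q[k,0],Q[k,1],1); print(label,'y at 0:',p[1].round(2),'yaw',np.degrees(p[0]).round(2),k.sum(),len(k))
scan('pics/side0.png',range(260,318),206,218,.022,c0,'tray far top edge (exp 75)',-1)
scan('pics/side0.png',range(258,318),243,255,.0,c0,'tray near bottom (exp -75)',1)
G=np.array([424.9,-229.3])
scan('pics/s6.png',range(268,314),209,219,.111,G,'grid near bottom edge (exp -53)',-1)
g=cv2.imread('pics/s6.png').max(2)
print(g[206:220,[275,290,305]].T)
# x ends of grid, horizontal scan
for v in (195,200,205): print(v,g[v,250:262],g[v,310:322])
for z in(.111,.119):print((onz('side',316.5,200,z)[:2]*1000-G)@R,(onz('side',255,200,z)[:2]*1000-G)@R)
E
```

```text
tray far top edge (exp 75) y at 0: 76.35 yaw 0.1 58 58
tray near bottom (exp -75) y at 0: -72.01 yaw -0.27 60 60
grid near bottom edge (exp -53) y at 0: -45.81 yaw -1.98 29 46
[[ 92 100 106  86  91  94  93  92  63  24  28  18  49  69]
 [ 79  74  81  93 104  93  85  87  70  22  24  26  61  75]
 [ 88  94  79  69 103 143 127  67  54  35  27  32  66  76]]
195 [196 195 196 198 203 195 100  86  84  89  92  82] [127 127 124 154 139 144 200 199 197 197 197 198]
200 [196 196 197 198 205 150 141 123  94  82  83  87] [ 94  88  90  90 119 147 141 198 197 195 196 196]
205 [196 197 195 200 205 147 140  91  98 125 113 113] [101 138 106 102 121 116 147 203 198 196 198 196]
[89.86372009 16.63083541] [-89.71427923  21.87870587]
[89.20914294  6.40637804] [-88.79753685  11.60832928]
```

```bash
python3 -m jog '[[[2,-4,-10,0],[0,0,-15,0],[0,0,-15,0],[0,0,-15,0],[0,0,-15,0],[0,0,-10,0],[0,0,-4,0],[0,0,0,0]]]' 0 80
python3 - <<'E'
from m import *
a=snap('side','s8')[180:260,230:340,::-1]
cv2.imwrite('pics/c8.png',cv2.resize(a,(770,560),interpolation=cv2.INTER_CUBIC))
E
```

```text
t: 19.5
tcp_pos: [0.4278, -0.2355, 0.2185]
tool_rot: [0.999, 0.046, -0.0, -0.0]
force: [-0.7, 0.2, -3.0]
finger_gap: 0.123
```

View pics/c8.png

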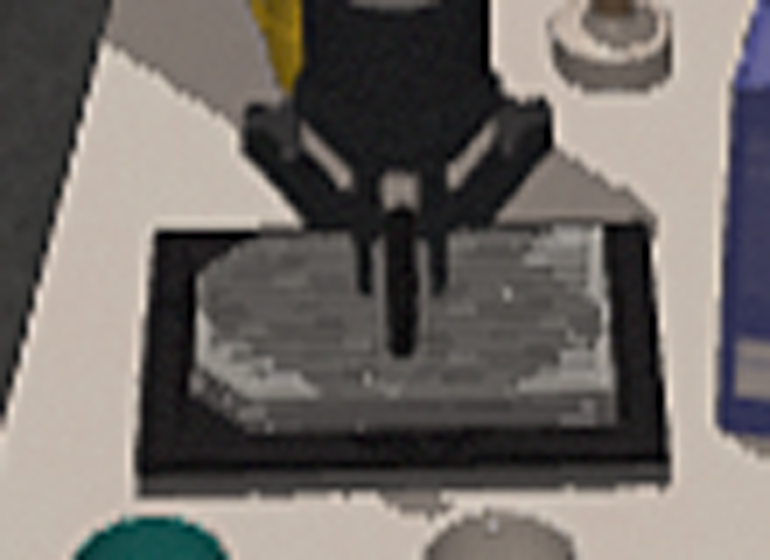

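```bash
python3 - <<'E'
from m import *
s=manip.sense(); print(s['tcp_pos'])
R=np.array([[np.cos(.0908),-np.sin(.0908)],[np.sin(.0908),np.cos(.0908)]]);T=np.array([427,-231.8])
c=lambda x,y:(230+x/7-.43,180+y/7-.43)
f=lambda n,x,y,z:print(n,((onz('side',*c(x,y),z)[:2]*1000-T)@R).round(1))
z=s['tcp_pos'][2]-.19
f('grid near bottom L',260,431,z);f('grid near bottom R',610,427,z);f('grid near top R',610,398,z+.008)
f('grid far top R',602,225,z+.008);f('grid -x top',198,330,z+.008);f('grid +x top',610,330,z+.008)
f('tray near top L',140,465,.022);f('tray near top R',668,460,.022);f('tray near bot',400,493,0);f('tray far L',155,232,.022);f('tray far R',648,223,.022)
g=cv2.imread('pics/s8.png').max(2); print(g[234:254,[270,280,290,300,310]].T)
E
```

```text
[ 0.42789616 -0.2355025   0.21881032]
grid near bottom L [-58.6 -63.8]
grid near bottom R [ 85.7 -66.1]
grid near top R [ 86.  -57.2]
grid far top R [88.2 55.8]
grid -x top [-85.8  -8.9]
grid +x top [ 88.2 -14.4]
tray near top L [-107.5  -75.3]
tray near top R [109.  -79.5]
tray near bot [ -1.6 -72.3]
tray far L [-109.    74.9]
tray far R [110.   74.6]
[[145 135 122  80  78  71  75  60  27  33  34  28  14  42  63  61  82 164
  204 197]
 [ 86  93  92  76  74  74  71  48  14  29  37  30  11  52  69  52 154 206
  199 197]
 [ 90  98  95  71  71  78  67  39  27  31  23  24  24  56  67  71 110 130
  120 168]
 [ 96  94  91  67  65  78  61  25  30  31  26  17  35  57  65  73 163 208
  184 143]
 [138 123  79  80  69  96  86  22  28  34  29  19  42  64  59  99 174 204
  196 198]]
```

The visible grid centre sits within ~1–2 mm of the pocket centre, and the lead-in covers the rest. I'll shift slightly and lower while watching force.

```bash
python3 -m jog '[[[-0.5,1,-2,0],[0,0,-2,0],[0,0,-2,0],[0,0,-2,0],[0,0,-1,0],[0,0,0,0],[0,0,0,0],[0,0,0,0]]]' 0 80
python3 -m jog '[[[0,0,-1,0],[0,0,-1,0],[0,0,-1,0],[0,0,-1,0],[0,0,-1,0],[0,0,0,0],[0,0,0,0],[0,0,0,0]]]' 0 80
```

```text
t: 20.55
tcp_pos: [0.4273, -0.2344, 0.2098]
tool_rot: [0.999, 0.047, 0.0, 0.0]
force: [-0.0, -0.0, -3.7]
finger_gap: 0.124
t: 21.55
tcp_pos: [0.4273, -0.2344, 0.2048]
tool_rot: [0.999, 0.047, 0.0, 0.0]
force: [-0.4, 1.0, -3.4]
finger_gap: 0.119
```

```bash
python3 -m jog '[[[0,0,-1,0],[0,0,-1,0],[0,0,-1,0],[0,0,0,0],[0,0,0,0],[0,0,0,0],[0,0,0,0],[0,0,0,0]]]' 0 80
python3 -m jog '[[[0,0,-1,0],[0,0,0,0],[0,0,0,0],[0,0,0,0],[0,0,0,0],[0,0,0,0],[0,0,0,0],[0,0,0,0]]]' 0 80
```

```text
t: 22.55
tcp_pos: [0.4273, -0.2344, 0.2021]
tool_rot: [0.999, 0.047, 0.0, 0.0]
force: [-0.3, 0.7, 6.0]
finger_gap: 0.123
t: 23.55
tcp_pos: [0.4272, -0.2343, 0.202]
tool_rot: [0.999, 0.047, 0.0, 0.0]
force: [-2.3, 1.4, 14.7]
finger_gap: 0.127
```

Contact at exactly the expected height (TCP z 0.202). Release, rise, go to the cup.

```bash
python3 -m jog '[[[0,0,1,0],[0,0,0,0],[0,0,0,0],[0,0,0,0],[0,0,5,0],[0,0,10,0],[0,0,25,0],[0,0,30,0]]]' 60 30
python3 -m jog '[[[4,-10,15,0],[10,-30,0,0],[13,-40,0,0],[13,-40,0,0],[10,-30,0,0],[3,-14,0,0],[0,0,0,0],[0,0,0,0]]]' 100 25
python3 - <<'E'
from m import *
print(manip.sense()['tcp_pos'])
a=snap('side','s9')[180:290,220:340,::-1]; snap('top','t9')
cv2.imwrite('pics/c9.png',cv2.resize(a,(655,600),interpolation=cv2.INTER_CUBIC))
E
```

```text
t: 24.55
tcp_pos: [0.4271, -0.2343, 0.2727]
tool_rot: [0.999, 0.046, -0.0, -0.0]
force: [1.1, 0.6, 1.1]
finger_gap: 0.601
t: 25.55
tcp_pos: [0.4798, -0.397, 0.2866]
tool_rot: [0.999, 0.047, -0.001, -0.001]
force: [0.4, 0.5, 0.6]
finger_gap: 1.001
[ 0.47976462 -0.39698113  0.28656227]
```

View pics/c9.png

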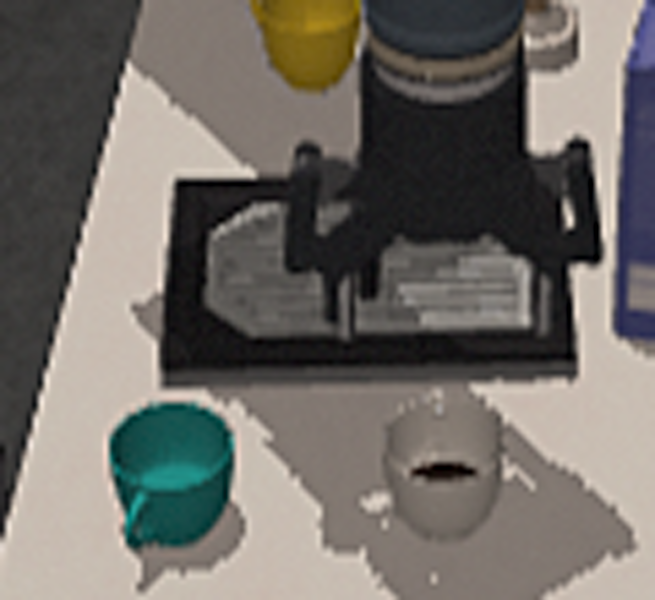

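Grid lies in the pocket; cup at crop (445,470), centred between the pads at (345, 545). That's 12 pictures viewed, so from here I rely on numbers.

```bash
python3 -m jog '[[[0,-3.5,-20,0],[0,0,-20,0],[0,0,-20,0],[0,0,-20,0],[0,0,-12,0],[0,0,-8,0],[0,0,0,0],[0,0,0,0]]]' 100 25
python3 - <<'E'
from m import *
s=manip.sense(); print(s['tcp_pos'],s['q'])
# seated-grid check from top picture: grip mask and grid +y/-x parts
g=cv2.imread('pics/t9.png').max(2)
m=np.zeros_like(g); 
T=np.array([.427,-.2318]); 
print('grip end px expect',proj('top',[*T,.054]))
print(g[195:245:3,350:412:3])
E
```

```text
t: 26.65
tcp_pos: [0.4805, -0.4022, 0.1873]
tool_rot: [0.999, 0.047, 0.0, 0.001]
force: [0.8, 0.4, 0.2]
finger_gap: 1.0
[ 0.48052196 -0.40216152  0.18729755] [-8.74937751e-01  8.23070977e-01  1.56336570e+00 -1.36977638e-05
  7.53823176e-01 -9.67994826e-01]
grip end px expect [381.2354268  218.96456444]
[[103 100 105 104 103 101 105 101 108 103 109 107 112 114 113 117 125 125
  133 135 123]
 [106 102 102 101 100 104 104 101 105 102 107 110 109 114 112 118 123 121
  126 120 102]
 [105 100 103 101 106 104 105 107 105 104  99 101 105 109 107 114 119 119
  114  96  46]
 [ 67 103 105 101 103 102 102 101  98 104 104 100 102 109 108 111 118 114
   87  47 110]
 [ 47  82 107 106 102 102 101 107 103 102 105 106 101 105 110 114 106  80
   57 107 123]
 [ 67 106 103 103 102 104 109 101 103 102 105 106 101 100 107  96  63  59
  115 121 125]
 [108  99  98 102 104 109 103 101 106 102 102 106 101 103  90  55  63 110
  110 116 118]
 [104 102 104 100 107 101 107 104 103 104 101 101 100  93  58  71 107 105
  110 112 120]
 [100 103 103 102 102 103 106 105 102 107 108 101  84  33  74  99 103 108
  107 110 114]
 [102 103 103 107 104 106 100 104 103 103  95  76  41  71  87  87  97 103
  106 108 111]
 [104 102 104 100  99 108 104 103 102  96  83 112  62  70  79  88  92  92
   98 104 113]
 [104 104 103  99 108 107 107 101  94  89 135 102 103  60  73  77  86  92
   97 105 110]
 [103 103 104 103 103 101 105  90  90 125 112 107 127  98  65  75  78  91
   96  98 104]
 [103  99 106 105 106 104  86  96 119 120  96 122 114 135  92  66  75  81
   87  94  97]
 [107 106 105 106 103  85  99 120 130 105 120 121 132 128 137  88  65  75
   85  90  91]
 [103  97 101  99  85 180 137 132 117 117 134 117 128 121 115 127  76  66
   80  84  90]
 [103 101  92  78  58 171 210 134  99 126 115 146 120 133 107 144  71  54
   63  76  83]]
```

```bash
python3 -m jog '[[[-0.5,1,-0.5,0],[0,0,0,0],[0,0,0,0],[0,0,0,0],[0,0,0,0],[0,0,0,0],[0,0,0,0],[0,0,0,0]]]' 30 25
python3 -m jog '[[[0,0,3,0],[0,0,6,0],[0,0,12,0],[0,0,20,0],[0,0,25,0],[0,0,25,0],[0,0,20,0],[0,0,10,0]]]' 30 25
```

```text
t: 27.65
tcp_pos: [0.4798, -0.401, 0.187]
tool_rot: [0.999, 0.047, 0.0, 0.0]
force: [-1.2, 0.9, 5.5]
finger_gap: 0.687
t: 28.65
tcp_pos: [0.48, -0.4011, 0.3098]
tool_rot: [0.999, 0.047, 0.001, 0.001]
force: [0.4, 0.3, -0.6]
finger_gap: 0.692
```

```bash
python3 -m jog '[[[-5,8,0,5],[-12,20,0,9],[-15,25,0,10],[-17,29,0,10],[-17,29,0,10],[-15,25,0,10],[-12,20,0,10],[-5,8,0,10]]]' 30 25
python3 -m jog '[[[-1,1,0,9],[0,0,0,7],[0,0,-15,0],[0,0,-20,0],[0,0,-20,0],[0,0,-15,0],[0,0,-10,0],[0,0,0,0]]]' 30 25
python3 - <<'E'
from m import *
s=manip.sense();p=s['tcp_pos'];R=np.array([[np.cos(.0908),-np.sin(.0908)],[np.sin(.0908),np.cos(.0908)]])
print('tray frame',((p[:2]*1000-[427,-231.8])@R).round(1),p[2],2*np.degrees(np.arctan2(s['tool_rot'][1],s['tool_rot'][0])),s['q'][5])
E
```

```text
t: 29.65
tcp_pos: [0.3808, -0.2354, 0.3075]
tool_rot: [0.768, 0.641, -0.0, -0.001]
force: [-0.3, 0.5, -0.4]
finger_gap: 0.686
t: 30.65
tcp_pos: [0.3808, -0.2359, 0.2269]
tool_rot: [0.673, 0.739, 0.0, -0.0]
force: [0.8, -0.7, -1.1]
finger_gap: 0.683
tray frame [-46.4   0.1] 0.22689743089134795 95.32643810394505 -2.4688747418152404
```

```bash
python3 -m jog '[[[0,0,-5,0],[0,0,-5,0],[0,0,-3,0],[0,0,-2,0],[0,0,-2,0],[0,0,-1,0],[0,0,0,0],[0,0,0,0]]]' 30 25
python3 -m jog '[[[0,0,-1,0],[0,0,0,0],[0,0,-1,0],[0,0,0,0],[0,0,0,0],[0,0,0,0],[0,0,0,0],[0,0,0,0]]]' 30 25
```

```text
t: 31.65
tcp_pos: [0.3808, -0.2359, 0.2093]
tool_rot: [0.673, 0.739, -0.0, 0.0]
force: [-0.0, 0.3, -0.9]
finger_gap: 0.693
t: 32.65
tcp_pos: [0.3808, -0.2359, 0.2072]
tool_rot: [0.673, 0.739, -0.0, 0.0]
force: [0.0, 0.1, -1.1]
finger_gap: 0.69
```

```bash
python3 -m jog '[[[0,0,-1,0],[0,0,0,0],[0,0,0,0],[0,0,-0.5,0],[0,0,0,0],[0,0,0,0],[0,0,0,0],[0,0,0,0]]]' 30 25
```

```text
t: 33.65
tcp_pos: [0.3807, -0.2359, 0.2069]
tool_rot: [0.673, 0.739, -0.0, 0.001]
force: [-1.5, 1.2, 13.1]
finger_gap: 0.693
```

Contact at the expected height (0.2069, so the cup's underside is at 20 mm). Release, rise, move the arm away and check.

```bash
python3 -m jog '[[[0,0,0.5,0],[0,0,0,0],[0,0,0,0],[0,0,0,0],[0,0,5,0],[0,0,15,0],[0,0,30,0],[0,0,40,0]]]' 100 25
python3 -m jog '[[[0,0,40,0],[0,20,20,0],[0,50,0,0],[0,60,0,0],[0,60,0,0],[0,60,0,0],[0,60,0,0],[0,60,0,0]]]' 100
python3 -m jog '[[[0,60,0,0],[0,50,0,0],[0,30,0,0],[0,10,0,0],[0,0,0,0],[0,0,0,0],[0,0,0,0],[0,0,0,0]]]' 100
python3 - <<'E'
from m import *
im=snap('top','t10'); snap('side','s10'); g=im.max(2)
R=np.array([[np.cos(.0908),-np.sin(.0908)],[np.sin(.0908),np.cos(.0908)]]);T=np.array([427,-231.8])
# coffee + grip blobs
roi=(slice(185,260),slice(345,418))
b=im.astype(int)
brown=((b[...,0]-b[...,2]>15)&(g<110)); 
m=np.zeros(g.shape,np.uint8); m[roi]=brown[roi]*255
ys,xs=np.nonzero(m); print('coffee px',len(xs),xs.mean(),ys.mean(),'tray frame if z=.055',((onz('top',xs.mean(),ys.mean(),.055)[:2]*1000-T)@R).round(1))
q=lambda P,z:proj('top',[*((T+R@np.array(P))/1000),z])
print('expected rim centre',q((-46,0),.076),'foot',q((-46,0),.02),'grip',q((0,0),.054))
# grip black inside pocket
c=q((0,0),.054).round().astype(int); m=np.zeros(g.shape,np.uint8); m[c[1]-8:c[1]+9,c[0]-17:c[0]+18]=(g[c[1]-8:c[1]+9,c[0]-17:c[0]+18]<85)*255
m[brown]=0
n,l,st,ce=cv2.connectedComponentsWithStats(m)
for i in range(1,n):
    if st[i][4]>8: print('blob',st[i],ce[i],((onz('top',*ce[i],.05)[:2]*1000-T)@R).round(1),quadfit((l==i).astype(np.uint8),.054))
for n_,P,ref in (('tamper',None,None),):
    d=cv2.absdiff(cv2.imread('pics/top0.png'),im[:,:,::-1].copy()).max(2)
for n_,(x0,y0,x1,y1) in dict(tamper=(290,180,314,206),jar=(214,126,258,176),carton=(364,130,406,178),yellow=(303,224,330,252),purp=(316,143,344,170),turq=(430,234,460,258)).items(): print(n_,'diff mean',d[y0:y1,x0:x1].mean().round(1))
E
```

```text
t: 34.65
tcp_pos: [0.3805, -0.2357, 0.2967]
tool_rot: [0.673, 0.739, 0.0, -0.001]
force: [0.0, -0.1, -0.4]
finger_gap: 1.001
t: 35.65
tcp_pos: [0.3804, 0.136, 0.3566]
tool_rot: [0.674, 0.739, 0.0, 0.0]
force: [1.1, 0.5, -0.4]
finger_gap: 1.001
t: 36.65
tcp_pos: [0.381, 0.2834, 0.3563]
tool_rot: [0.674, 0.739, -0.0, 0.0]
force: [-0.9, 0.7, -0.1]
finger_gap: 1.002
coffee px 178 382.8314606741573 234.7808988764045 tray frame if z=.055 [-46.2   1.1]
expected rim centre [384.33130727 234.01604574] foot [381.42915821 235.70193091] grip [381.2354268  218.96456444]
blob [371 217  21   6  78] [381.12820513 219.43589744] [-0.9 -0.2] ((425.4490661621094, -231.123046875), (11.13669204711914, 60.127357482910156), np.float32(-82.33305))
tamper diff mean 11.8
jar diff mean 11.1
carton diff mean 11.0
yellow diff mean 11.7
purp diff mean 11.2
turq diff mean 12.3
```

The cup's coffee surface is centred at (−46, 1) mm in the tray frame, the grip is within ~1 mm of the tray centre, and the bystanders haven't moved. Handing in.

```bash
python3 -c "
from station import manip
print(manip.sign_off())"
```

```text
the job is handed in; nothing more can be done
None
```

The job is done and handed in at about 37 s of the 72 s allowed. I lifted the cup out and stood it on the worktop to the right of the tray. Then I seated the grid in the pocket and stood the cup on its front (−x) half, with the handle towards the front.

**Last checks:**
- **Grid:** it touched the ledge at the expected height, TCP z 0.202. From the top camera its grip is within about 1 mm of the pocket centre.
- **Cup:** its underside met the grid at the expected 20 mm above the worktop. Its axis is about 46 mm in front of the grid's centre and 1 mm to the side.
- **Bystanders:** the before/after top pictures show only the same even level of noise over the carton, jar and tamper, and over the look-alike cups. Nothing moved as far as the camera shows.

**What disagreed or was left unchecked:**
- The cup's handle started towards the tray's +y side, not its +x end as the task says. I followed the picture.
- The final grip outline suggests the grid is turned about 2.5° from the tray (0.04 rad, against a limit of 0.05). The outline was only about 6 pixels thick, so I put this down to coarse pixels; the pocket's clearance also limits how far the grid can turn.
- The side camera's y readings disagreed with the top camera's by 2–5 mm, so I used a middle value. The pocket's lead-in was there to absorb what was left, and there was no noticeable sideways force as the grid went in.
- I overshot once by 60 mm in free air and corrected it.
- I had used all 12 picture views by then, so the end state was checked by measurement only and I never viewed a picture of it. Cup and grid tilt were not measured directly.

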